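Clear the feed shelf and gate one glass tile through to the tray

ROBOT

A 6-joint arm with a two-finger parallel gripper is mounted at the origin on the work surface. World frame = base frame: x ahead of the robot, y to its left, z up, the work surface at z = 0. Lengths are in m, angles in rad, forces in N, time in s.
With the tool pointing down it reaches from about 0.275 to 0.825 m from the base axis. Payload 4.9 kg.
Tool frame: the origin (TCP) lies midway between the tips of the shut fingers; the grasp point (between the pads) lies 19 mm behind it (bot.grip_depth is the distance from the TCP to the grasp point, in m); y points along the fingers, x is the direction in which the jaws open and shut, and the axes are right-handed (so a half turn about y gives the same grasp; the last joint's range is limited). The gripper opens to 85 mm and grips with 20 to 120 N. Pads are 22 mm wide; open, the fingers measure 114 mm over their backs; the gripper's body (76 mm by 85 mm) begins 54 mm behind the grasp point. The pads swing forward as they close: fully open they stand 13 mm farther back than shut.
Start: joints at [0.977, 0.326, -0.193, 1.052, 0, 1.437], TCP at [0.244, 0.493, 0.231] pointing down, gripper open.
Joint ranges: [-2.65, 2.65], [-0.97, 1.79], [-1.3, 1.35], [-1.93, 2.1], [-1.47, 1.37], [-3.14, 3.14]. Speed limits (rad/s): [2.57, 2.57, 3.14, 3.14, 3.14, 3.14].

INTERFACE

Orientations are given as a unit quaternion [w, x, y, z].
In Python, from cell import bot gives the robot as it stands. Calls block until the motion is done:
- bot.move_pose(position, orientation): joint-space move of the TCP to a pose.
- bot.move_linear(position, speed=0.15, rotation=None, until_force=None): straight line of the TCP; rotation=None keeps the orientation; speed is the mean speed in m/s. With until_force (N) it stops when the force on the tool has changed by that much, and returns True; else False.
- bot.goto_joints(angles): joint-space move.
- bot.set_gripper(opening, grasp_force=None): opening from 0.0 (shut) to 1.0 (fully open); grasp_force is the grip in N (None keeps the last); returns when the fingers have stopped.
- bot.wait(seconds).
- bot.solve_ik(position, orientation): joint angles nearest the present ones, or None.
- bot.camera(name): name is "scene" or "top"; returns the picture (384x512x3 uint8, red, green, blue); there is no depth.
- bot.calibration(name): a dict with "mtx" (3x3 intrinsics, pixels), "extrinsics" (4x4, takes a point from world to camera coordinates). Camera axes: x right, y down, z forward; pixel columns grow to the right and rows downward; lengths in m; the calibration is good to about 2 mm. A picture is of the moment at which its call begins. calibration takes no time and is no camera call.
A pose or a line that the arm cannot do raises bot.PlanningError and nothing moves.
- bot.close_job(): hands the job in, once; it reports no verdict.
Trained networks look in the newest picture that a camera, given by its name, has taken for a name from the list of things; names that differ only in an ending like _2 or _b are one class to them, and where a whole thing is asked for, a point or a joint stands for the part that bears it (a point fixed in the world has none). Each returns a list of dicts, best first, with "confidence" (0 to 1); they miss things now and then, are a little off and sometimes report something else, mostly with a low value. They report only what shows in the picture. A call takes as long as a camera call. They do not tell look-alikes from the thing itself.
- bot.search_frame(camera, thing): "bbox" ([left, top, width, height] in pixels, round what is visible of it).
Readings, each from a call of its own:
- bot.read_clock(): time.
- bot.read_joint_positions(): joint angles.
- bot.read_joint_vel(): joint speeds.
- bot.read_joint_efforts(): joint torques, N m.
- bot.read_position(): TCP position.
- bot.read_tool_rot(): TCP orientation.
- bot.read_ft_force(): force on the tool from outside, world axes, zero at the start.
- bot.read_moment(): the same for the moment, N m.
- bot.read_gripper_width(): opening from 0.0 (shut) to 1.0 (fully open).
Only numpy, scipy, OpenCV 4.12 (cv2) and the standard library are available. Lean on these libraries where they do the work, as an engineer would, in place of code of your own. Each camera call takes 0.05 s, during which the arm holds its last target.

TASK

The dark pebble got among the tiles on the steel feed shelf: first put it in the open clay cup and leave the cup standing. Then slide the gate's wooden grip outwards, away from the lane, fully home to its open end stop, push the square glass tile along the shelf (do not lift it) so that it runs down the chute and lies flat in the tray, and only then slide the grip fully back to its shut end stop. Do not shift any of the other things on the table, and let go of everything.

Things in the scene. Friction and masses are not known exactly. Their poses are not given: they have to be found in the camera images.
- gate_line (a point): Point on the top face of the polished steel feed shelf under the middle of the gate, 100 mm above the table. Station axes: +y up-stream along the level shelf, -y down the chute, +x the way the gate opens, z up. The shelf is 160 mm wide, reaches 320 mm up-stream and has edge lips 8 mm high. Shelf, guides and chute are smooth metal, friction about 0.15.
- lane_mouth (a point): Middle of the mouth between the two upright sheet guides on the shelf face, 130 mm up-stream of gate_line; axes as the station. The guides are 28 mm high and 4 mm thick; they stand 150 mm apart here, narrow to a 100 mm wide lane 60 mm farther down-stream, and run on parallel to the gate.
- chute_top (a point): Middle of the upper edge of the tin chute, 10 mm down-stream of gate_line, level with the shelf face; axes as the station. The chute is 100 mm wide inside with sides 28 mm high, slopes 30 degrees down towards -y, flattening at its foot, and ends in the tray. The tile runs down by itself once more than half of it is over this edge.
- gate (a joint): Travel of the sliding gate in m: 0 = shut (end stop; the blade closes the lane), 0.110 = fully open (end stop; the blade is wholly beside the lane). Opens towards +x of the station. Slides against about 2.5 N, stays where it is left, may start up to 20 mm open. The blade is an upright sheet 4 mm thick and 108 mm long; its top edge is 30 mm above the shelf face.
- gate_grip (a point): Centre of the gate's wooden upright paddle grip: 20 mm thick along the sliding direction (station x), 60 mm wide (station y), 50 mm tall (from 18 to 68 mm above the shelf face). It moves with the gate; with the gate shut it lies 68 mm to +x of gate_line, just beside the lane. Axes as the station. To be pushed on either broad face, above the blade.
- tile_center (a point): Centre of the square orange glass tile, 80 x 80 x 14 mm, 0.15 to 0.3 kg, lying flat on the shelf up-stream of the pebble; x and y along its sides, z up through its thickness.
- pebble_center (a point): Centre of the dark onyx pebble, a rounded block 66 mm long (its x), 42 mm wide (its y), 38 mm tall, 0.15 to 0.3 kg, on the shelf between tile and gate; its long side lies roughly across the lane.
- cup_in (a point): Centre of the inner floor of the open clay cup, z up its axis. Cup standing on the table: 124 mm across the rim, wall 5 mm, 60 mm tall, floor about 5 mm thick, narrower at the bottom. It may stand at either side beyond the gate.
- cup: The same clay cup; origin under its centre.
- tray_floor (a point): Centre of the inner floor of the shallow tray at the foot of the chute, axes as the station; floor 6 mm above the table, inside 140 mm along x and 185 mm along y, side walls 30 mm high above the table, end wall 45 mm.
- tile: The same glass tile; origin under its centre.
- pebble: The same pebble; origin under its centre.
- tin: Bystander, to be left alone: closed plain steel tin, 84 mm across, 120 mm tall, origin under its centre.
- mallet: Bystander, to be left alone: rubber mallet lying down: 220 mm wooden handle along its x, grey rubber head 100 mm long across it at the +x end, 60 mm tall; origin underneath its middle.
- hex_tile: Bystander, to be left alone: hexagonal marble tile, 90 mm across flats, 12 mm thick, origin under its centre.
- slab_tile: Bystander, to be left alone: oblong white tile 120 x 60 x 12 mm, origin under its centre.
- bottle: Bystander, to be left alone: white plastic bottle 70 mm across, 190 mm tall, origin under its centre.
- scraper: Bystander, to be left alone: scraper 200 mm long with wooden handle, lying flat, origin under its middle.
Things that resemble listed ones, but are neither listed nor needed, are in the scene too. There is more than one size of the tile; the job needs the smallest. Of the things that look like the pebble, the smallest one is meant.

How it is judged:
On the way, in this order (a step that is already met when the one before it is completed fails the run):
1. the pebble lies in the upright cup (horizontal distance between pebble_center and cup_in below 0.045 m and z of pebble_center in the frame of cup_in between 0 and 0.04 m and angle between cup_in's own z axis and vertical below 0.1 rad and contact force between pebble and the fingers below 0.1 N), for 0.2 s.
2. the gate is fully open, within 4 mm of its stop (value of joint gate above 0.106 m), for 0.2 s.
3. the tile lies flat in the tray while the gate is still open (x of tile_center in the frame of tray_floor between -0.045 and 0.045 m and y of tile_center in the frame of tray_floor between -0.065 and 0.065 m and z of tile_center in the frame of tray_floor below 0.016 m and angle between tile_center's own z axis and vertical below 0.15 rad and value of joint gate above 0.09 m), for 0.2 s.
4. the gate is shut again, within 4 mm of its stop (value of joint gate below 0.004 m), for 0.2 s.
At the end, for the whole second after the job is handed in: The pebble lies in the upright clay cup (centre within 45 mm of its axis and below the rim), the glass tile lies flat on the tray floor (tilt under 0.15 rad, centre between the walls), the gate is within 4 mm of its shut stop, and all is at rest (horizontal distance between pebble_center and cup_in below 0.045 m and z of pebble_center in the frame of cup_in between 0 and 0.04 m and angle between cup_in's own z axis and vertical below 0.1 rad and x of tile_center in the frame of tray_floor between -0.045 and 0.045 m and y of tile_center in the frame of tray_floor between -0.065 and 0.065 m and z of tile_center in the frame of tray_floor below 0.016 m and angle between tile_center's own z axis and vertical below 0.15 rad and value of joint gate below 0.004 m and linear speed of each of tile, pebble, cup below 0.01 m/s and velocity of joint gate between -0.005 and 0.005 m/s); the robot touches nothing.
It fails at once if the tile is lifted more than 35 mm off the shelf (z of tile_center in the frame of gate_line above 0.042 m).
It fails at once if a bystander is shifted by more than 30 mm (distance of any of tin, mallet, hex_tile, slab_tile, bottle, scraper from where it was at the start of the episode above 0.03 m).
It also fails if it takes over 69 s, if anything falls off the work surface, if the arm or the gripper's body presses on something with over 40 N, if the wrist force passes 120 N, or if a joint passes its speed limit or range.

## Working session

There is one attempt and no reset: what is moved stays moved. The work goes in short steps, each a Python script; the robot and the scene stay as the last script left them, time stands still between calls to the robot, and variables do not carry over. Pictures are saved under pics/ and viewed, and the job is handed in when it is done.

```bash
ls; mkdir -p pics; python3 - <<'E'
from cell import bot
import cv2, json
for n in ("scene","top"):
    im=bot.camera(n); cv2.imwrite(f"pics/{n}0.png",cv2.resize(im[:,:,::-1],(800,600),interpolation=cv2.INTER_CUBIC))
    cv2.imwrite(f"pics/{n}0raw.png",im[:,:,::-1])
    c=bot.calibration(n); print(n,c["mtx"],c["extrinsics"])
    for t in ("gate","gate_grip","tile","pebble","cup","tin"):
        print(t,[( [round(x) for x in d["bbox"]],round(d["confidence"],2)) for d in bot.search_frame(n,t)])
print(bot.read_clock(),bot.grip_depth,bot.read_tool_rot(),bot.read_position())
E
```

```text
pics
scene [[415.25883718   0.         257.87480228]
 [  0.         415.25883718 198.44133511]
 [  0.           0.           1.        ]] [[-0.70613955  0.7080706  -0.00171901  0.33213288]
 [ 0.46428755  0.46118563 -0.75613814 -0.19328276]
 [-0.5346064  -0.53473716 -0.65440978  1.45722796]
 [ 0.          0.          0.          1.        ]]
gate [([210, 148, 40, 28], 0.84)]
gate_grip [([209, 147, 42, 30], 0.93), ([273, 186, 38, 28], 0.38)]
tile [([273, 184, 40, 31], 0.81), ([237, 123, 32, 23], 0.81), ([368, 226, 55, 45], 0.71), ([248, 158, 22, 21], 0.55)]
pebble [([347, 193, 34, 25], 0.93), ([192, 214, 30, 24], 0.82), ([279, 273, 47, 35], 0.65), ([249, 160, 23, 19], 0.55)]
cup [([130, 166, 48, 40], 0.95)]
tin [([208, 225, 38, 54], 0.59)]
top [[493.72689917   0.         256.24521736]
 [  0.         493.72689917 188.88034158]
 [  0.           0.           1.        ]] [[-0.04875236 -0.99880835  0.00225528  0.06003298]
 [-0.97747146  0.0472464  -0.20571172  0.52211772]
 [ 0.20536003 -0.0122334  -0.97861003  1.58564127]
 [ 0.          0.          0.          1.        ]]
gate [([294, 176, 17, 42], 0.71)]
gate_grip [([293, 175, 20, 44], 0.67)]
tile [([215, 185, 33, 32], 0.89), ([334, 259, 50, 46], 0.75), ([169, 158, 28, 28], 0.25)]
pebble [([255, 146, 30, 22], 0.81), ([192, 255, 24, 26], 0.79), ([215, 188, 34, 31], 0.62), ([266, 200, 14, 16], 0.53), ([225, 103, 35, 36], 0.22)]
cup [([326, 135, 35, 31], 0.73), ([216, 188, 31, 30], 0.46), ([93, 174, 87, 29], 0.34)]
tin [([218, 126, 27, 39], 0.91)]
0.7 0.0187 [-0.60078071  0.60079147  0.37289205 -0.37291242] [0.24405287 0.49288847 0.23127736]
```

View pics/scene0.png

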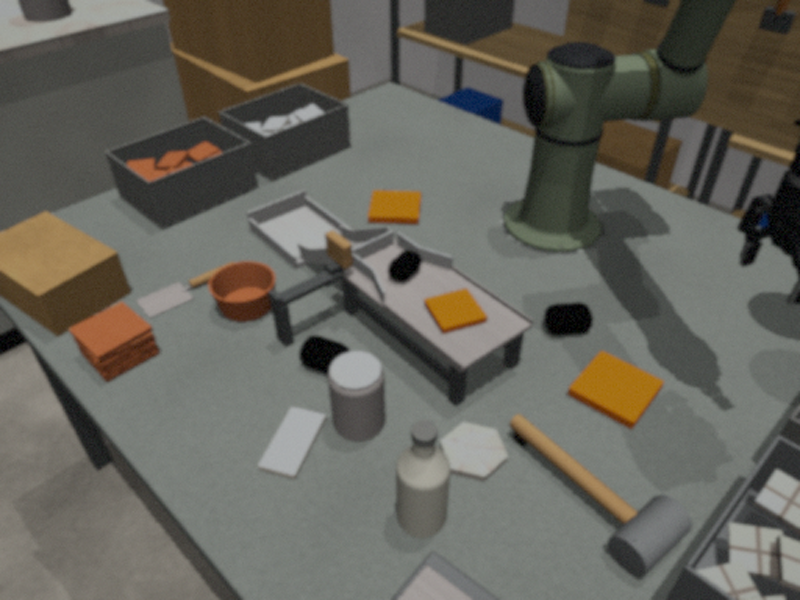

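View pics/top0.png

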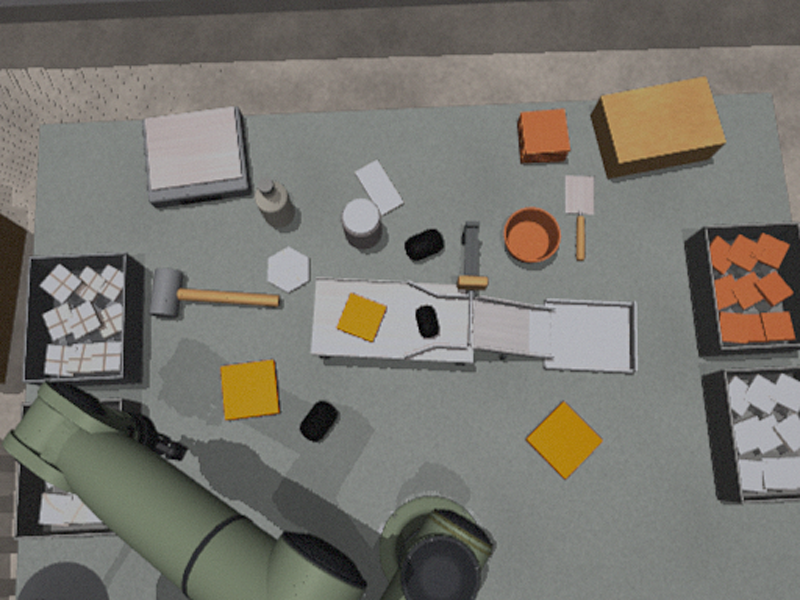

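```bash
python3 - <<'E'
import cv2
im=cv2.imread("pics/top0raw.png"); c=im[125:250,190:350]; cv2.imwrite("pics/topz.png",cv2.resize(c,None,fx=5,fy=4.8 and 5,interpolation=cv2.INTER_CUBIC)[:600])
im=cv2.imread("pics/scene0raw.png"); c=im[135:255,190:350]; cv2.imwrite("pics/scenez.png",cv2.resize(c,None,fx=5,fy=5,interpolation=cv2.INTER_CUBIC))
E
```

```text
(no output)
```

View pics/topz.png

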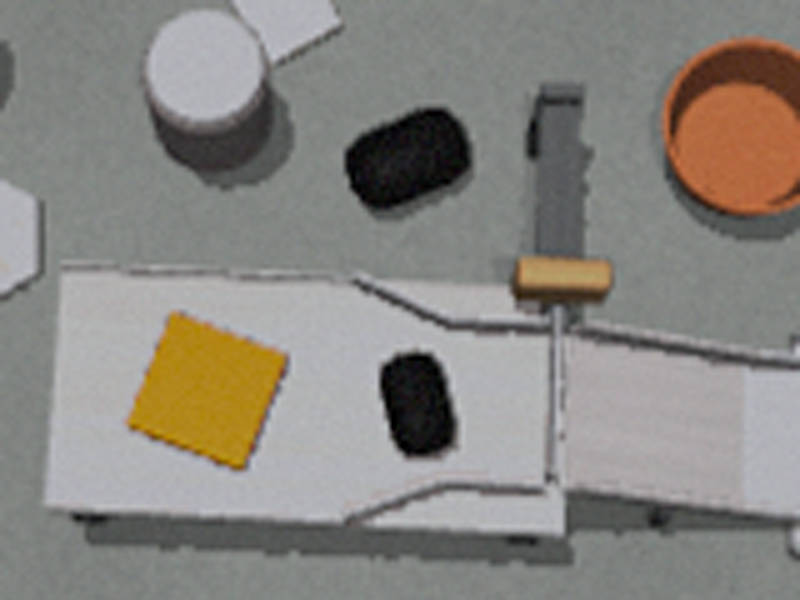

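View pics/scenez.png

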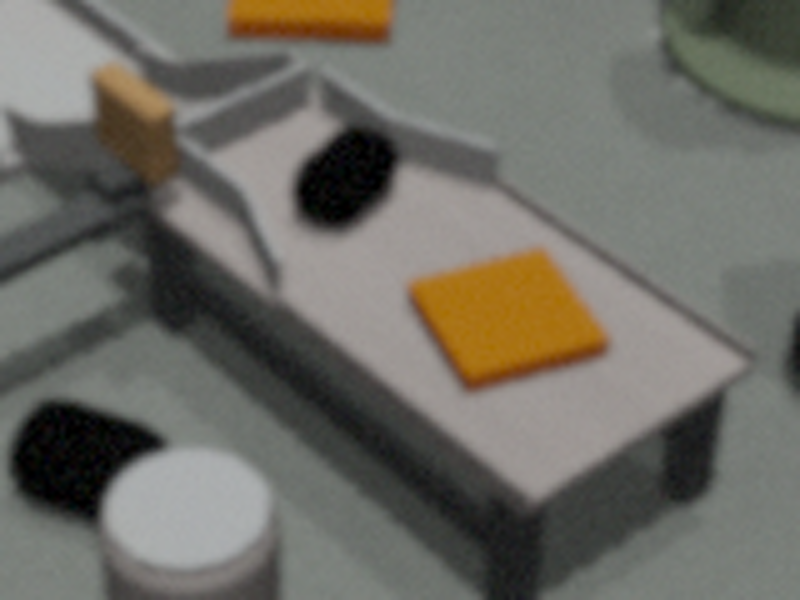

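```bash
cat > geo.py <<'E'
import numpy as np, cv2
from cell import bot
C={n:bot.calibration(n) for n in("top","scene")}
def proj(n,P):
    P=np.atleast_2d(P); E=np.array(C[n]["extrinsics"]); c=P@E[:3,:3].T+E[:3,3]; q=c@np.array(C[n]["mtx"]).T
    return q[:,:2]/q[:,2:]
def ray(n,uv,z):
    uv=np.atleast_2d(uv).astype(float);E=np.array(C[n]["extrinsics"]);R=E[:3,:3];o=-R.T@E[:3,3]
    d=np.c_[uv,np.ones(len(uv))]@np.linalg.inv(np.array(C[n]["mtx"])).T@R
    return o+d*((z-o[2])/d[:,2])[:,None]
OFF={"top":(190,125),"scene":(190,135)}
def unz(n,p): return (np.array(p,float)+.5)/5-.5+OFF[n]
def rz(a): return np.array([[np.cos(a),-np.sin(a),0],[np.sin(a),np.cos(a),0],[0,0,1]])
E
python3 - <<'E'
from geo import *
from scipy.optimize import least_squares
pts=[("top",(.08,.32,.008),(62,265)),("top",(-.08,.32,.008),(45,507)),
("top",(.075,.13,.028),(355,275)),("top",(.05,.07,.028),(447,322)),("top",(-.05,.07,.028),(447,487)),
("top",(-.08,0,.008),(565,533)),
("scene",(-.08,.32,.008),(750,355)),("scene",(.08,.32,.008),(535,500)),("scene",(-.075,.13,.028),(497,152))]
def f(p):
    r=[]
    for n,P,uv in pts:
        w=rz(p[2])@np.array(P)+[p[0],p[1],.1]; r.append(proj(n,w)[0]-unz(n,uv))
    return np.ravel(r)
s=least_squares(f,[.4,-.1,0],loss="soft_l1"); print(s.x); print(f(s.x).reshape(-1,2).round(1))
p=s.x
inv=lambda w:(np.atleast_2d(w)-[p[0],p[1],.1])@rz(p[2])
print("tile")
for n,L in(("top",[(172,312),(287,353),(245,469),(128,427)]),("scene",[(410,287),(543,250),(607,341),(470,376)])):
    w=ray(n,unz(n,L),.114); print(w.mean(0),inv(w.mean(0)),inv(w).round(3).tolist())
print("peb top outline centre")
for n,q in(("top",(417,404)),("scene",(346,177))): 
    w=ray(n,unz(n,[q]),.119); print(w,inv(w))
w=ray("top",unz("top",[(518,262),(612,262),(612,298),(516,298)]),.168);print("grip",w.round(3).tolist(),inv(w).round(3).tolist(), proj("scene",w))
raw=[unz("top",q) for q in [(664,128),(750,40)]]
print("cup", ray("top",[[x*512/800,y*384/600] for x,y in [(504,235),(560,235),(532,208),(532,265)]],.06))
print(proj("scene",rz(p[2])@np.array([.068,0,.068])+[p[0],p[1],.1]))
np.save("st.npy",p)
E
```

```text
[ 0.44930053 -0.10161419 -0.096091  ]
[[-0.3 -0.3]
 [-0.5  0.6]
 [-0.1  0.6]
 [ 0.1 -0.2]
 [-1.1 -2. ]
 [-3.2  0.2]
 [ 0.4 -1.4]
 [-2.6 -1.5]
 [-1.  -0.6]]
tile
[0.47124655 0.11706279 0.114     ] [[0.00086421 0.21977375 0.014     ]] [[0.05, 0.246, 0.014], [0.027, 0.171, 0.014], [-0.049, 0.194, 0.014], [-0.025, 0.269, 0.014]]
[0.47244852 0.1225792  0.114     ] [[0.00153137 0.22538003 0.014     ]] [[0.027, 0.178, 0.014], [-0.048, 0.2, 0.014], [-0.022, 0.274, 0.014], [0.049, 0.249, 0.014]]
peb top outline centre
[[ 0.4548914 -0.0149271  0.119    ]] [[-0.00275196  0.08682359  0.019     ]]
[[ 0.45388241 -0.01253615  0.119     ]] [[-0.00398569  0.0891067   0.019     ]]
grip [[0.533, -0.08, 0.168], [0.53, -0.139, 0.168], [0.507, -0.137, 0.168], [0.51, -0.078, 0.168]] [[0.081, 0.029, 0.068], [0.084, -0.029, 0.068], [0.061, -0.03, 0.068], [0.058, 0.03, 0.068]] [[219.89482806 157.10108912]
 [206.65647213 148.00646882]
 [213.4027829  144.95001777]
 [226.9521042  154.02983963]]
cup [[ 0.64460836 -0.19467834  0.06      ]
 [ 0.63880446 -0.31522033  0.06      ]
 [ 0.70241044 -0.26004724  0.06      ]
 [ 0.57531469 -0.249363    0.06      ]]
[[217.4829652  150.55724644]]
```

```bash
python3 - <<'E'
from geo import *
from scipy.optimize import least_squares
pts=[("top",(.08,.32,.008),(62,265),0),("top",(-.08,.32,.008),(45,507),0),
("top",(.075,.13,.028),(355,275),0),("top",(.05,.07,.028),(447,322),0),("top",(-.05,.07,.028),(447,487),0),
("scene",(-.08,.32,.008),(750,355),0),("scene",(.08,.32,.008),(535,500),0),("scene",(-.075,.13,.028),(497,152),0),
("top",(.078,.03,.068),(518,260),1),("top",(.078,-.03,.068),(611,260),1),("scene",(.078,.03,.068),(150,114),1),("scene",(.058,-.03,.068),(112,65),1)]
def f(p):
    r=[]
    for n,P,uv,g in pts:
        w=rz(p[2])@(np.array(P)+[g*p[3],0,0])+[p[0],p[1],.1]; r.append(proj(n,w)[0]-unz(n,uv))
    return np.ravel(r)
s=least_squares(f,[.4,-.1,0,0],loss="soft_l1"); print(s.x); print(f(s.x).reshape(-1,2).round(1).tolist())
p=s.x; np.save("st.npy",p)
W=lambda P:(np.atleast_2d(P)@rz(p[2]).T+[p[0],p[1],.1])
for n in("top","scene"):
    im=cv2.imread(f"pics/{n}0raw.png");x,y=OFF[n]; z=cv2.resize(im[y:y+120,x:x+160],None,fx=5,fy=5,interpolation=cv2.INTER_CUBIC)
    def L(P,col):
        q=((proj(n,W(P))-OFF[n]+.5)*5-.5).round().astype(int); cv2.polylines(z,[q.reshape(-1,1,2)],False,col,1)
    L([(.08,0,.008),(.08,.32,.008),(-.08,.32,.008),(-.08,0,.008)],(0,0,255))
    for s_ in(1,-1): L([(s_*.075,.13,.0),(s_*.075,.13,.028),(s_*.05,.07,.028),(s_*.05,0,.028)],(0,255,0))
    g=p[3]
    L([(g+.058,.03,.068),(g+.078,.03,.068),(g+.078,-.03,.068),(g+.058,-.03,.068),(g+.058,.03,.068),(g+.058,.03,.018)],(255,0,0))
    L([(g-.054,0,.03),(g+.054,0,.03)],(255,0,255))
    cv2.imwrite(f"pics/ov_{n}.png",z)
E
```

```text
[ 0.44871551 -0.10076551 -0.09910154  0.00675605]
[[-0.5, -0.4], [-0.8, 0.5], [-0.3, 0.7], [-0.1, -0.1], [-1.4, -1.8], [0.7, -1.2], [-2.5, -1.3], [-0.7, -0.5], [-0.4, -0.7], [0.3, 0.3], [-0.4, 0.4], [0.5, -2.2]]
```

View pics/ov_top.png

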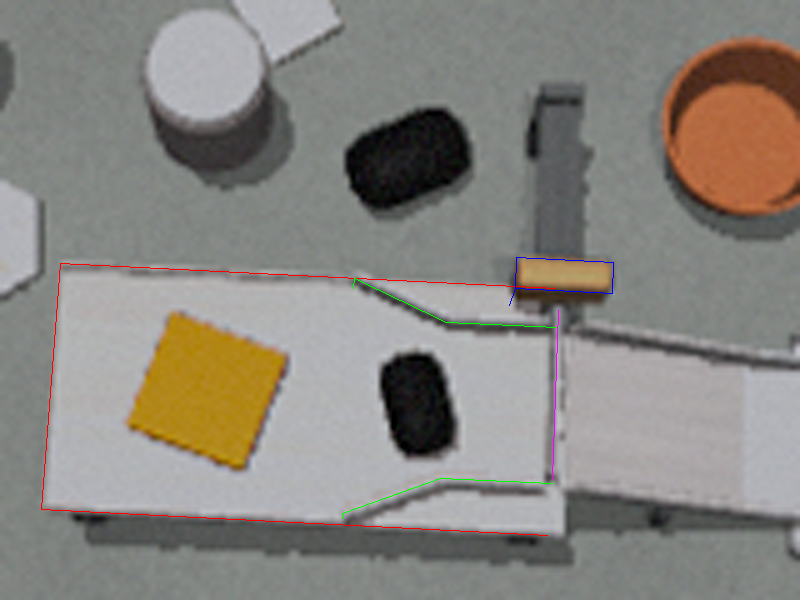

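View pics/ov_scene.png

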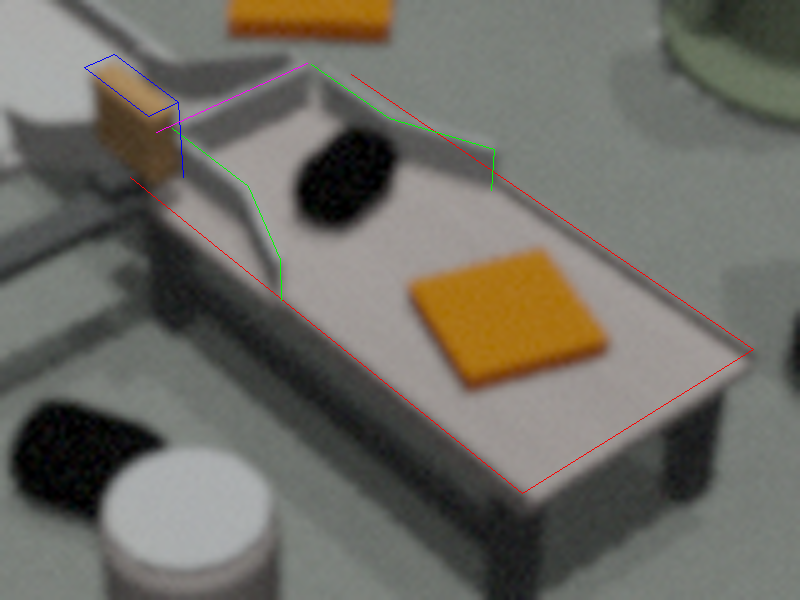

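```bash
cat >> geo.py <<'E'
p=np.load("st.npy")
W=lambda P:(np.atleast_2d(P)@rz(p[2]).T+[p[0],p[1],.1])
inv=lambda w:(np.atleast_2d(w)-[p[0],p[1],.1])@rz(p[2])
from scipy.spatial.transform import Rotation as Rn
def quat(th):  # tool x at world angle th, tool y down
    x=np.array([np.cos(th),np.sin(th),0]);y=np.array([0,0,-1.]);z=np.cross(x,y)
    q=Rn.from_matrix(np.c_[x,y,z]).as_quat(); return [q[3],q[0],q[1],q[2]]
E
python3 - <<'E'
from geo import *
for n,roi in(("top",(260,280,190,222)),("scene",(246,272,155,184))):
    im=cv2.imread(f"pics/{n}0raw.png"); g=im.max(2); x0,x1,y0,y1=roi; m=np.zeros_like(g); m[y0:y1,x0:x1]=(g[y0:y1,x0:x1]<75)*255
    k,l,st,_=cv2.connectedComponentsWithStats(m); i=1+st[1:,4].argmax()
    yy,xx=np.nonzero(l==i); w=ray(n,np.c_[xx,yy],.119)[:,:2]
    r=cv2.minAreaRect((w*1000).astype(np.float32)); print(n,st[i],w.mean(0),r)
    if n=="top":
        u,s,v=np.linalg.svd(w-w.mean(0)); print(v, 4*s/np.sqrt(len(w)))
im=cv2.imread("pics/top0raw.png"); h=cv2.cvtColor(im,cv2.COLOR_BGR2HSV)
m=((h[...,0]<14)&(h[...,1]>120)).astype(np.uint8)*255; mm=np.zeros_like(m); mm[128:172,318:362]=m[128:172,318:362]
c=max(cv2.findContours(mm,0,2)[0],key=cv2.contourArea); print(cv2.boundingRect(c)); e=cv2.fitEllipse(c); print(e)
print("cup centre at rim",ray("top",[e[0]],.06), "others proj scene",proj("scene",np.r_[ray("top",[e[0]],.06)]))
for th in(1.47,1.47-np.pi): print(bot.solve_ik([.454,-.014,.25],quat(th)))
print(quat(.977),bot.read_tool_rot())
E
```

```text
top [266 196  14  20 231] [ 0.4549887 -0.0144198] ((454.7669982910156, -13.376836776733398), (41.161685943603516, 61.022491455078125), 87.23081970214844)
[[-0.98896035 -0.14818036]
 [ 0.14818036 -0.98896035]] [0.06998855 0.04313692]
scene [249 158  21  23 317] [ 0.452019   -0.01324244] ((449.18206787109375, -15.457015991210938), (103.38013458251953, 48.710174560546875), 28.94716453552246)
(323, 133, 36, 35)
((339.9292297363281, 150.16224670410156), (34.34600067138672, 35.6435661315918), 96.55648040771484)
cup centre at rim [[ 0.64262491 -0.25316129  0.06      ]] others proj scene [[154.55351222 178.86146486]]
[-0.19358234  0.1350497  -0.39350963  1.04223699  0.         -0.09278601]
[-0.19358234  0.1350497  -0.39350963  1.04223699  0.          3.04880664]
[np.float64(-0.6244020196437701), np.float64(0.6244020196437701), np.float64(0.33184652757680155), np.float64(-0.33184652757680155)] [-0.60078071  0.60079147  0.37289205 -0.37291242]
```

```bash
python3 - <<'E'
from geo import *
q=quat(1.72); 
bot.move_pose([.4545,-.014,.23],q)
print(bot.read_position(),bot.read_clock())
print(bot.move_linear([.4545,-.014,.108],speed=.12,until_force=15),bot.read_position())
bot.set_gripper(0.0,40); print("w",bot.read_gripper_width())
bot.move_linear([.4545,-.014,.26],speed=.15)
print("w",bot.read_gripper_width(),bot.read_ft_force(),bot.read_clock())
for n in("top","scene"):
    im=bot.camera(n);cv2.imwrite(f"pics/{n}1.png",im[:,:,::-1])
E
```

```text
[ 0.45456153 -0.01349838  0.23001049] 2.6833
False [ 0.45506931 -0.01404771  0.10856456]
w 0.484294815930601
w 0.48368742785568897 [ 0.51245853  0.70179295 -0.53264591] 5.4917
```

View pics/scene1.png

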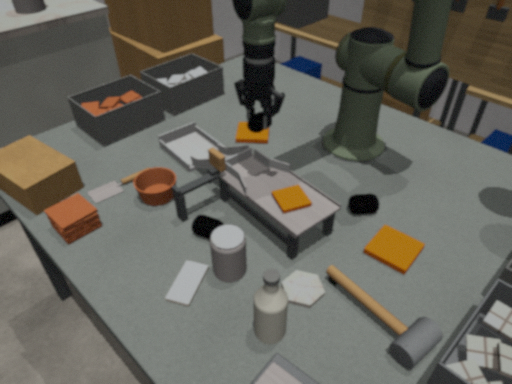

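```bash
python3 - <<'E'
from geo import *
q=quat(1.72-.4)
c=[.642,-.254]
bot.move_pose(c+[.24],q)
print(bot.read_position(),bot.read_clock())
print(bot.move_linear(c+[.024],speed=.12,until_force=12),bot.read_position())
bot.set_gripper(0.62); print(bot.read_gripper_width())
bot.move_linear(c+[.2],speed=.15)
print(bot.read_ft_force(),bot.read_clock())
bot.move_pose([.46,-.16,.3],quat(np.load("st.npy")[2]))
bot.set_gripper(0.0)
for n in("top","scene"):
    im=bot.camera(n);cv2.imwrite(f"pics/{n}2.png",im[:,:,::-1])
im=bot.camera("top")[100:260,160:400,::-1]; cv2.imwrite("pics/top2z.png",cv2.resize(im,None,fx=3.3,fy=3.3,interpolation=cv2.INTER_CUBIC))
print(bot.read_clock())
E
```

```text
[ 0.64173416 -0.25293515  0.24008522] 6.7583
False [ 0.64256151 -0.25428912  0.02481769]
0.623366105632764
[ 0.28296074 -0.27044838  0.03222375] 10.3083
12.2833
```

View pics/scene2.png

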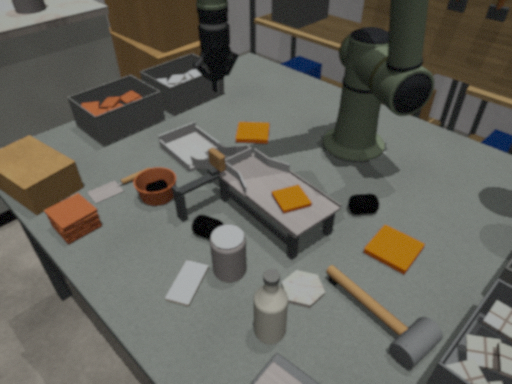

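View pics/top2z.png

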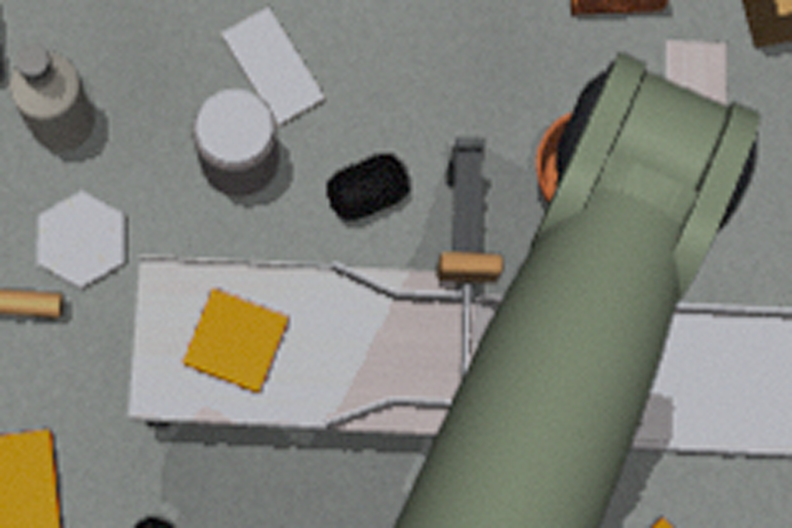

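```bash
python3 - <<'E'
from geo import *
a=p[2]; q=quat(a)
print(bot.read_position(), proj("scene",bot.read_position()), bot.read_joint_positions())
bot.move_pose(W([.012,0,.14])[0],q)
bot.move_linear(W([.012,0,.044])[0],speed=.12)
r=bot.move_linear(W([.175,0,.044])[0],speed=.06,until_force=15)
print(r,inv(bot.read_position()),bot.read_ft_force(),bot.read_clock())
bot.wait(.3)
im=bot.camera("top")[100:260,160:400,::-1]; cv2.imwrite("pics/top3z.png",cv2.resize(im,None,fx=3.3,fy=3.3,interpolation=cv2.INTER_CUBIC))
im=bot.camera("scene")[:,:,::-1]; cv2.imwrite("pics/scene3.png",cv2.resize(im[100:260,130:370],None,fx=3.3,fy=3.3,interpolation=cv2.INTER_CUBIC))
E
```

```text
[ 0.4600093  -0.15998885  0.30002223] [[217.69026158  92.65720751]] [-4.86403999e-01  1.69773826e-01 -2.22666375e-01  1.17832245e+00
 -6.36104153e-06  1.18345633e+00]
True [[0.15542101 0.00049656 0.04300971]] [ 0.34873859 -0.26506523 -0.18009855] 15.775
```

View pics/scene3.png

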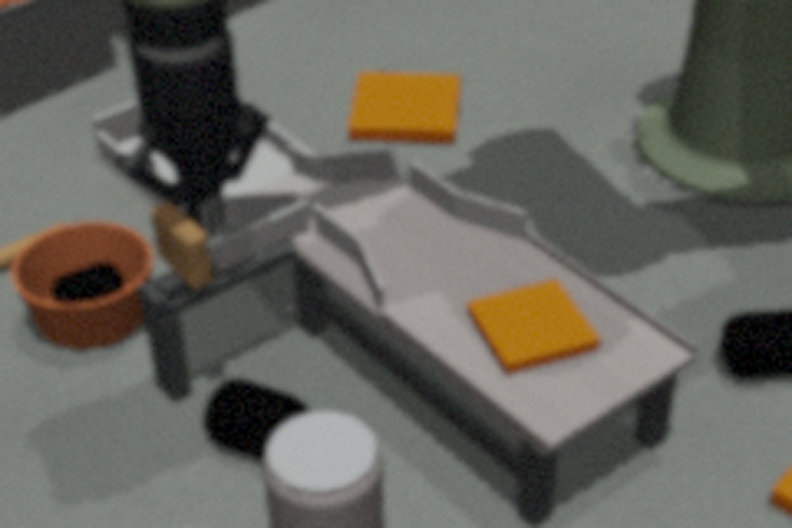

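View pics/top3z.png

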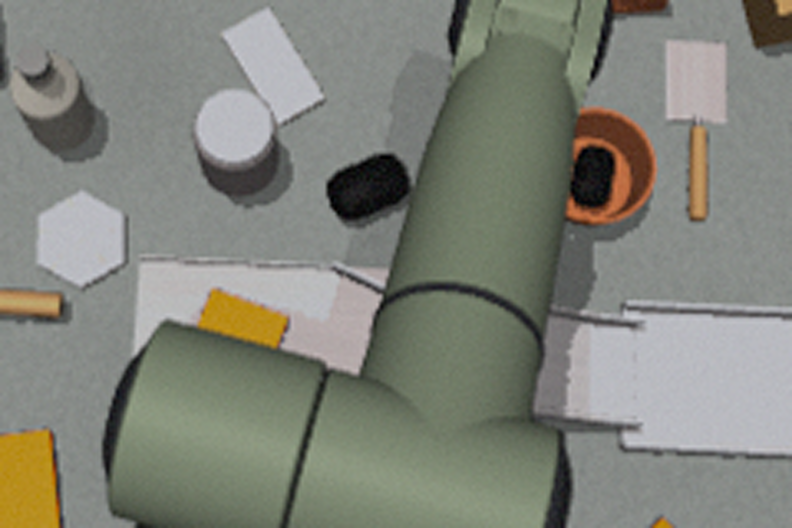

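```bash
python3 - <<'E'
from geo import *
r=bot.move_linear(W([.175,0,.044])[0],speed=.04,until_force=25)
print(r,inv(bot.read_position()),bot.read_ft_force())
bot.wait(.3); print(inv(bot.read_position()),bot.read_ft_force())
bot.move_linear(W([.13,0,.044])[0],speed=.15)
bot.move_linear(W([.10,0.03,.2])[0],speed=.25)
bot.move_pose(W([.0,.315,.2])[0],quat(p[2]))
bot.set_gripper(.45); print(bot.read_gripper_width())
print(inv(bot.read_position()),bot.read_clock())
im=bot.camera("top")[100:260,160:400,::-1]; cv2.imwrite("pics/top4z.png",cv2.resize(im,None,fx=3.3,fy=3.3,interpolation=cv2.INTER_CUBIC))
im=bot.camera("scene")[:,:,::-1]; cv2.imwrite("pics/scene4.png",cv2.resize(im[100:260,130:370],None,fx=3.3,fy=3.3,interpolation=cv2.INTER_CUBIC))
E
```

```text
True [[0.15509644 0.00112649 0.04174932]] [0.11659951 0.43751535 0.20475381]
[[0.15503564 0.0011545  0.04140197]] [ 0.03372074 -0.55216192  0.86056934]
0.44735341883160595
[[2.37641974e-04 3.14646653e-01 2.00022195e-01]] 19.5167
```

View pics/scene4.png

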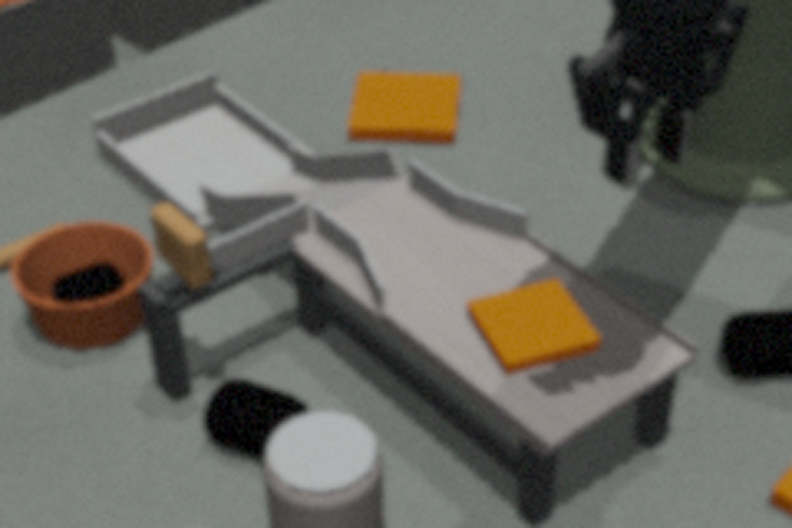

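View pics/top4z.png

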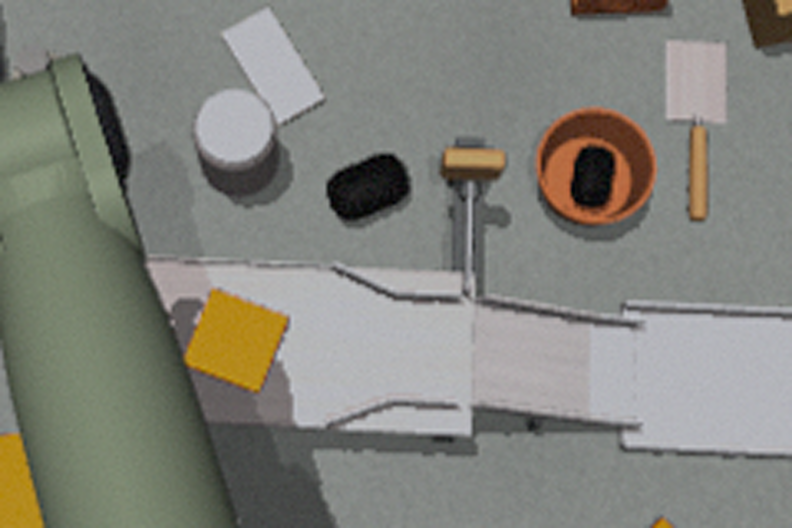

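```bash
python3 - <<'E'
from geo import *
bot.move_linear(W([.0,.306,.2])[0],speed=.15)
print(bot.move_linear(W([.0,.306,.0045])[0],speed=.12,until_force=12),inv(bot.read_position()))
print(bot.move_linear(W([.0,.185,.0045])[0],speed=.06,until_force=15),inv(bot.read_position()),bot.read_clock())
im=bot.camera("top")[100:260,160:400,::-1]; cv2.imwrite("pics/top5z.png",cv2.resize(im,None,fx=3.3,fy=3.3,interpolation=cv2.INTER_CUBIC))
im=bot.camera("scene")[:,:,::-1]; cv2.imwrite("pics/scene5.png",cv2.resize(im[100:260,130:370],None,fx=3.3,fy=3.3,interpolation=cv2.INTER_CUBIC))
E
```

```text
False [[0.0004956  0.30619305 0.00512133]]
False [[-3.28488848e-05  1.85055113e-01  4.49408119e-03]] 23.8083
```

View pics/scene5.png

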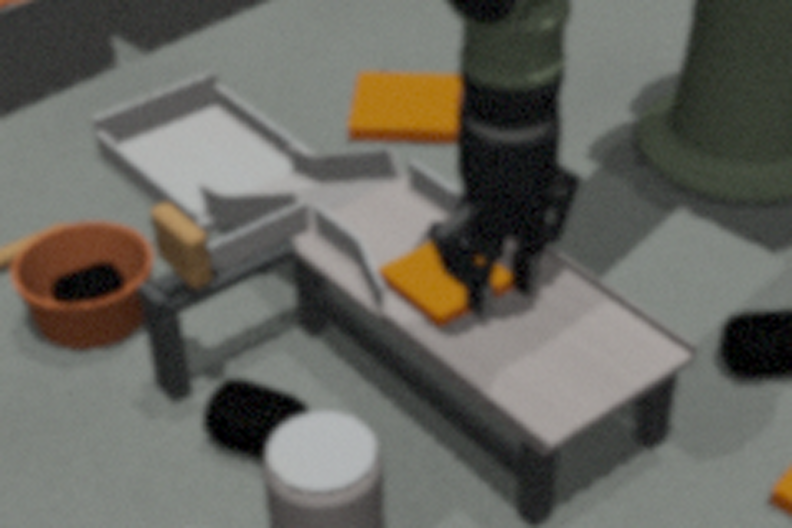

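View pics/top5z.png

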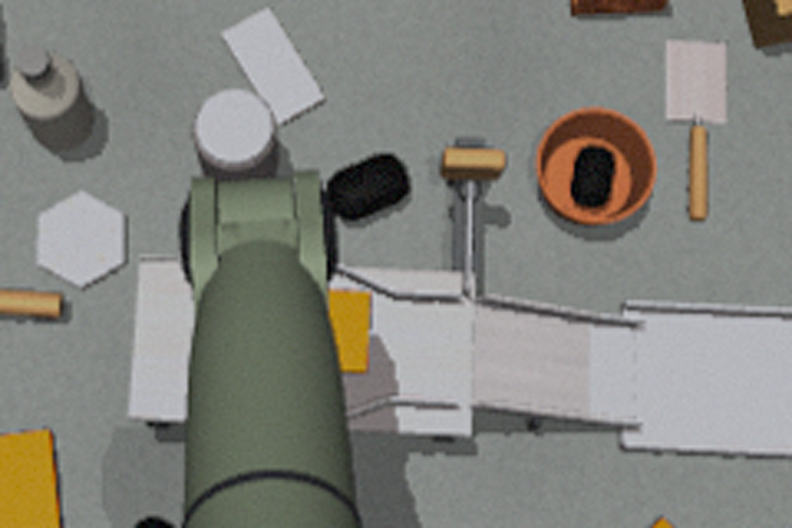

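```bash
python3 - <<'E'
from geo import *
print(bot.move_linear(W([.0,.085,.0045])[0],speed=.06,until_force=15),inv(bot.read_position()),bot.read_clock())
im=bot.camera("top")[100:260,160:400,::-1]; cv2.imwrite("pics/top6z.png",cv2.resize(im,None,fx=3.3,fy=3.3,interpolation=cv2.INTER_CUBIC))
im=bot.camera("scene")[:,:,::-1]; cv2.imwrite("pics/scene6.png",cv2.resize(im[100:260,130:370],None,fx=3.3,fy=3.3,interpolation=cv2.INTER_CUBIC))
E
```

```text
False [[0.00021308 0.08507932 0.004565  ]] 25.725
```

View pics/scene6.png

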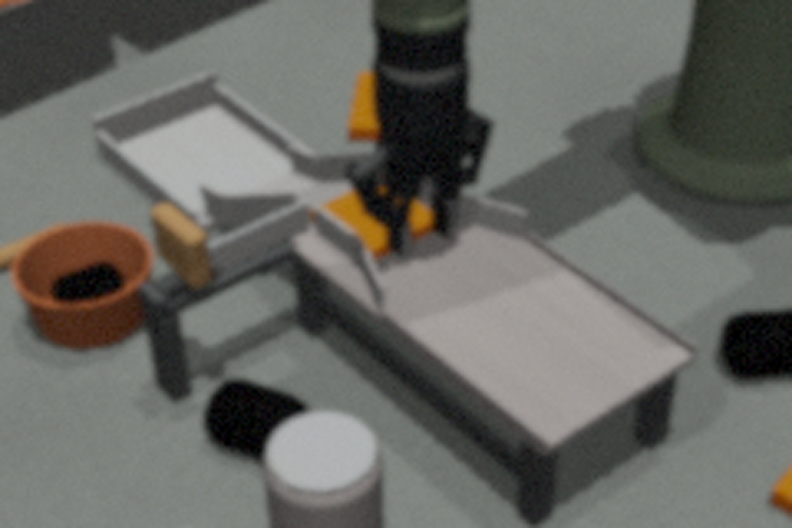

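View pics/top6z.png

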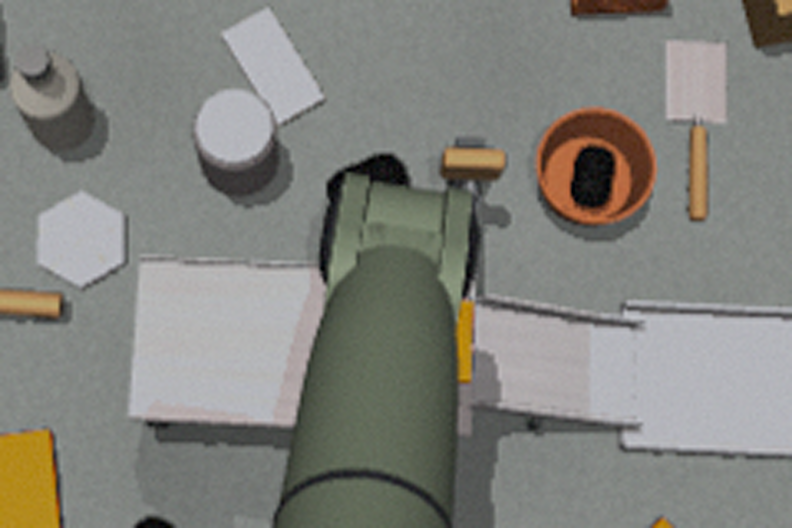

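Tile is in the lane, its front edge near the gate line (top (465,340)). I'll finish the push.

```bash
python3 - <<'E'
from geo import *
print(bot.move_linear(W([.0,.018,.0045])[0],speed=.06,until_force=15),inv(bot.read_position()),bot.read_clock())
bot.wait(1.2)
bot.move_linear(W([.0,.03,.15])[0],speed=.2)
print(bot.read_clock())
im=bot.camera("top")[100:260,160:400,::-1]; cv2.imwrite("pics/top7z.png",cv2.resize(im,None,fx=3.3,fy=3.3,interpolation=cv2.INTER_CUBIC))
im=bot.camera("scene")[:,:,::-1]; cv2.imwrite("pics/scene7.png",cv2.resize(im[100:260,130:370],None,fx=3.3,fy=3.3,interpolation=cv2.INTER_CUBIC))
E
```

```text
False [[-6.69261980e-05  1.82570684e-02  4.46754286e-03]] 27.0917
29.175
```

View pics/scene7.png

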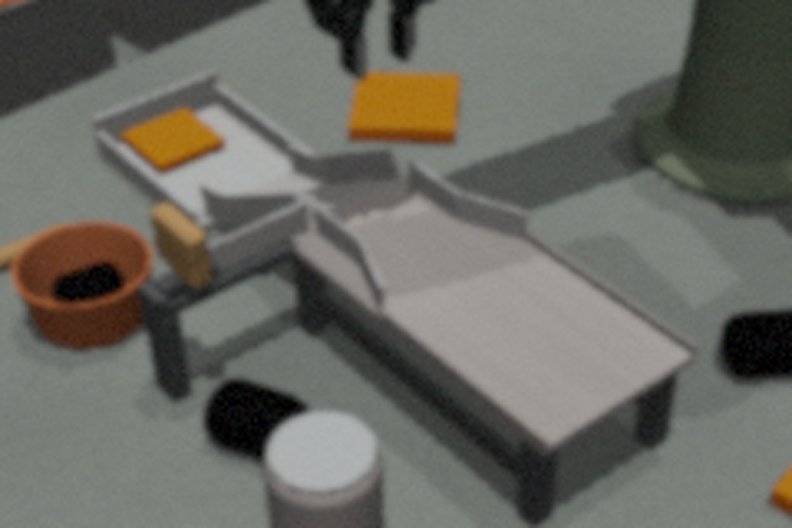

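View pics/top7z.png

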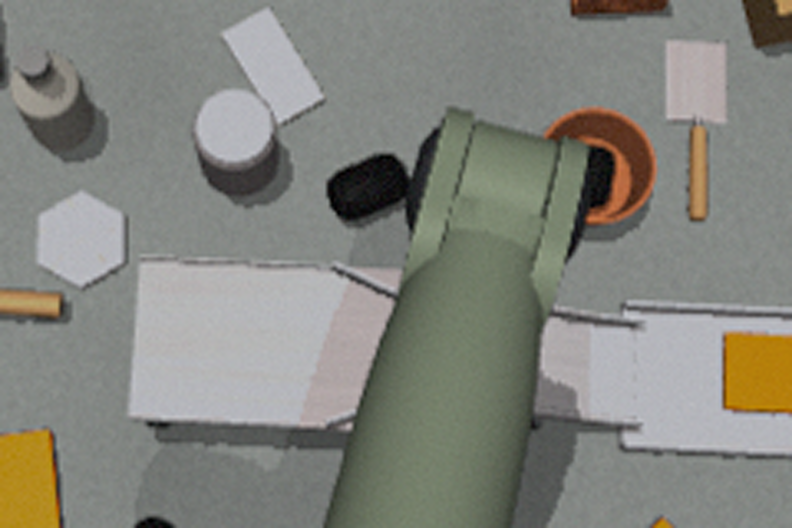

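```bash
python3 - <<'E'
from geo import *
im=bot.camera("top")[:,:,::-1]; cv2.imwrite("pics/top8.png",cv2.resize(im[170:260,320:440],None,fx=6,fy=6,interpolation=cv2.INTER_CUBIC))
h=cv2.cvtColor(im,cv2.COLOR_BGR2HSV);m=((h[...,0]>10)&(h[...,0]<28)&(h[...,1]>170)).astype(np.uint8);mm=np.zeros_like(m);mm[190:240,350:410]=m[190:240,350:410]
yy,xx=np.nonzero(mm);print(xx.min(),xx.max(),yy.min(),yy.max())
w=ray("top",np.c_[xx,yy],.02); r=cv2.minAreaRect((w[:,:2]*1000).astype(np.float32)); print(r, inv([r[0][0]/1000,r[0][1]/1000,.02]))
E
```

```text
379 403 201 224
((428.1473083496094, -414.1296081542969), (80.84674835205078, 77.17332458496094), 83.98905944824219) [[ 0.01053677 -0.31386157 -0.08      ]]
```

View pics/top8.png

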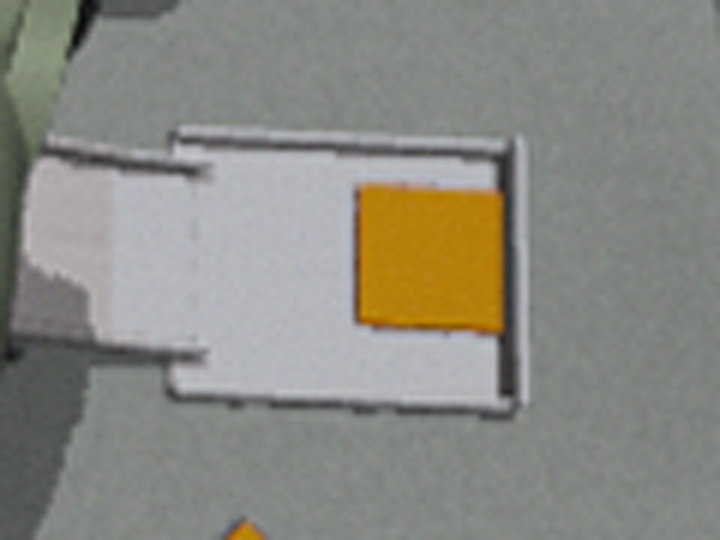

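```bash
python3 - <<'E'
from geo import *
q=quat(p[2])
bot.set_gripper(0.0)
bot.move_pose(W([.235,0,.15])[0],q)
print(bot.move_linear(W([.235,0,.044])[0],speed=.15,until_force=12))
r=bot.move_linear(W([.07,0,.044])[0],speed=.06,until_force=15)
print(r,inv(bot.read_position()),bot.read_clock())
r=bot.move_linear(W([.07,0,.044])[0],speed=.04,until_force=25)
bot.wait(.3);print(r,inv(bot.read_position()),bot.read_clock())
bot.move_linear(W([.12,0,.044])[0],speed=.15)
bot.move_linear(W([.12,0.0,.18])[0],speed=.25)
bot.move_pose(W([-.02,.30,.22])[0],q)
print(bot.read_clock())
im=bot.camera("top")[100:260,160:400,::-1]; cv2.imwrite("pics/top9z.png",cv2.resize(im,None,fx=3.3,fy=3.3,interpolation=cv2.INTER_CUBIC))
im=bot.camera("scene")[:,:,::-1]; cv2.imwrite("pics/scene9.png",cv2.resize(im,(800,600),interpolation=cv2.INTER_CUBIC))
E
```

```text
False
True [[ 0.09336093 -0.00036272  0.04459594]] 33.6667
True [[ 0.09364462 -0.00045251  0.04496297]] 34.2917
36.5667
```

View pics/scene9.png

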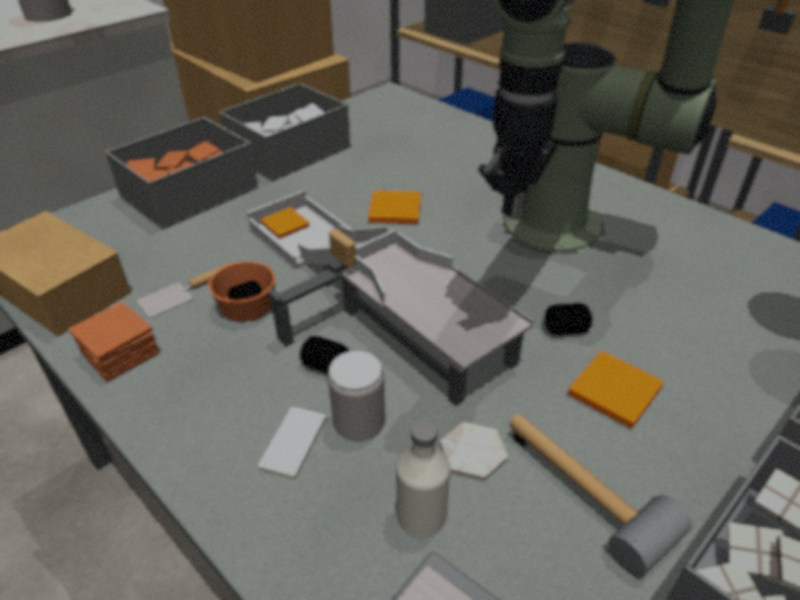

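View pics/top9z.png

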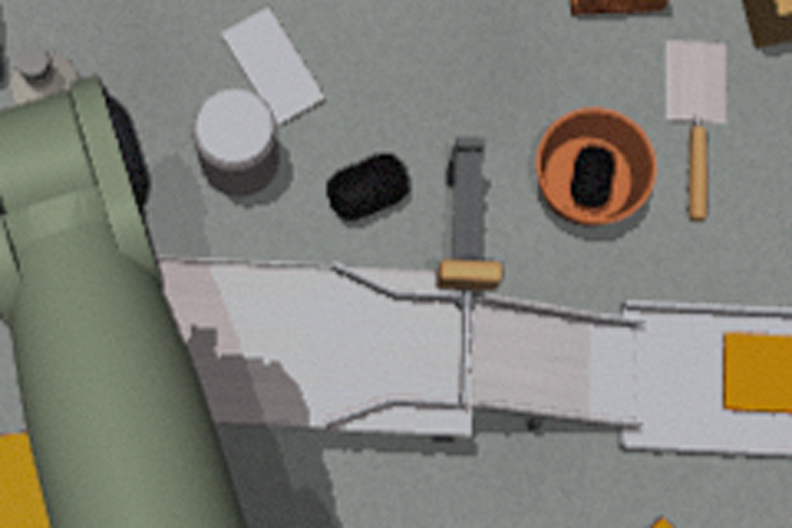

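```bash
python3 - <<'E'
from cell import bot
bot.close_job(); print(bot.read_clock())
E
```

```text
the job is handed in; nothing more can be done
the job is handed in; nothing more can be done
```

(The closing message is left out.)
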